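Level the sprung tilt plate and load the culture flask

TASK

Push the raised end of the sprung tilt plate down until the plate lies level and its catch holds it there, and take the hand off it. Then lift the culture flask out of the slanted rest and lay it on its flat base in the middle of the level plate, lengthways between the two side rails and wholly on the plate, and let go. Do not knock over or shift the other things on the bench.

Things in the scene. Friction and masses are not known exactly. Their poses are not given: they have to be found in the camera images.
- tilt_stand: Tilt stand fixed to the bench: grey base 240 x 130 x 18 mm, hinge brackets at its -x end, sprung steel catch between two grey cheeks at its +x end. Origin at the centre of the underside (bench level), z up. Hinge axis along y at x = -92, z = 62 mm. Catch nose and cheeks (x +76 to +123 mm, y within 31 mm of the middle) stand up to z = 80 mm, 18 mm above the level plate.
- tilt_plate (a joint): Tilt plate angle, rad: 0 = level, +0.5 = raised by its spring to the upper stop (the start; catch end up); -0.025 = bottom stop. Pushing on the press pad takes about 3 N at first, 5 N near level; passing the catch in the last 0.12 rad adds 1 to 3 N. The catch snaps over the plate's end when the plate is at level or a little below, then holds it within 0.02 rad of level.
- plate_hinge (a point): Point on the hinge axis at mid-width, level with the plate's top face. The plate turns about it; its frame turns with the plate: x along the plate from the hinge to the free end, y along the hinge, z out of the plate's top face.
- press_pad (a point): Middle of the ribbed press pad on the plate's top face (60 mm wide in y, 25 mm in x), 144 mm from the hinge axis; axes as plate_hinge. Moves with the plate. The nose of the catch begins 24 mm beyond it.
- plate_middle (a point): Middle of the plate's top face, 84 mm from the hinge axis; axes as plate_hinge. The aluminium plate is 160 mm long in x (4 to 164 mm from the hinge), 126 mm wide in y, 8 mm thick; rails 3 mm thick and 4 mm high above the top face run along both long sides, 120 mm apart inside. Level, the top face is 62 mm above the bench.
- flask_rest: Grey slanted rest fixed to the bench: foot 140 x 70 x 8 mm; deck 130 mm long, 44 mm wide (narrower than the flask, so fingers pass on both sides), sloping 30 degrees, low end at -x with a toe lip 14 mm high. Origin at the centre of the underside (bench level), z up, x uphill. The middle of the deck's top face is 62 mm above the bench.
- flask: Clear culture flask, 120 x 62 x 41 mm, 0.08 to 0.17 kg, lying on the slanted rest, cap uphill. Origin at the centre of its underside, x along it to the cap, y across, z out of its upper broad face (tilted 30 degrees with the deck at the start). Grip its box-shaped body across the 60 mm width (y): it spans x -59 to +26 mm and is 26 mm high. Neck and cap: x +33 to +60, z 8 to 40 mm.
- spare_flask: A like flask lying flat on the bench by the microscope; not wanted. Origin and size as flask.
- white_bottle: White bottle, 50 mm across, 84 mm high, standing on the bench; origin at the centre of its underside. Leave it.
- timer: White lab timer, 60 x 66 x 17 mm, on the bench near the robot; origin at the centre of its underside. Leave it.
- petri_dish: Petri dish, 92 mm across, 17 mm high, lying on the bench to the right; origin at the centre of its underside. Leave it.
- media_bottle: Bottle with pink content, 68 mm across, 148 mm high, standing at the back left; origin at the centre of its underside. Leave it.
There are look-alikes about, which are no part of the job. Leave any purple look-alike of the flask alone.

How it is judged:
By the outcome, as a careful person would: the job done as asked, in the order asked, and still so for the second after the job is handed in, with the robot touching nothing.
It also fails if it takes over 56 s, if anything falls off the work surface, if the arm or the gripper's body presses on something with over 40 N, if the wrist force passes 120 N, or if a joint passes its speed limit or range.

ROBOT

A 6-joint arm with a two-finger parallel gripper is mounted at the origin on a cart in front of the work surface, level with it; the furniture and walls round the work are solid. World frame = base frame: x ahead of the robot, y to its left, z up, the work surface at z = 0. Lengths are in mm, angles in rad, forces in N, time in s.
With the tool pointing down it reaches from about 325 to 775 mm from the base axis. Payload 9.3 kg.
Tool frame: the origin (TCP) lies midway between the tips of the shut fingers; the grasp point (between the pads) lies 19 mm behind it; z points along the fingers, y is the line along which they close (so a half turn about z gives the same grasp; the last joint's range is limited). The gripper opens to 85 mm and grips with 20 to 120 N. Pads are 22 mm wide; open, the fingers measure 114 mm over their backs; the gripper's body (76 mm by 85 mm) begins 54 mm behind the grasp point. The pads swing forward as they close: fully open they stand 13 mm farther back than shut.
Start: joints at [-1.329, 0.259, 0.021, 1.334, 0, 1.418], TCP at [211.536, -507.69, 231.279] pointing down, gripper open.
Joint ranges: [-3.04, 3.04], [-0.91, 1.82], [-1.04, 1.36], [-1.92, 1.95], [-1.52, 1.45], [-3.14, 3.14]. Speed limits (rad/s): [2.22, 2.22, 2.79, 3.14, 3.14, 3.14].

INTERFACE

Orientations are given as a unit quaternion [w, x, y, z].
In Python, from workcell import * gives the robot as it stands. The module is installed in compiled form; this text tells all that it offers.
- The arm moves only by the tool arm_command, never from a script. Its argument "steps" is a list of rows, each an object with "twist": the turn, a rotation vector about the tool's x, y, z in rad, a list of three; "linear": the shift along the tool's x, y, z in m, a list of three; "gripper": the opening, from 0 (shut) to 1 (fully open). A call has 1 to 20 rows; each row shifts and turns the commanded pose from where the row before left it, along the tool's axes as they then stand; what a row does not reach is not made up. A row lasts 1/10 s, in which the tool goes at most 50 mm and 8.59 degrees, less where a joint would pass 70% of its speed; a pose out of reach is approached as far as the arm can. A call is refused whole if a number of a shift passes 0.05 or a number of a turn 0.15, either way. A call with a gripper value outside its range is refused whole. The fingers move at their own pace and stop on an object; the grip force is fixed at half the most. Time passes only in rows, so rows that do not move let the fingers close. It gives the time, the measured TCP pose, the force, the opening and the grip force at its end, in the units of the state.
- get_obs(): the state, without advancing time (a new reading comes with each control period).
- capture(name): name is "scene" or "top" or "wrist"; returns the picture (384x512x3 uint8, red, green, blue); there is no depth.
- camera_model(name): a dict with "mtx" (3x3 intrinsics, pixels), "R" (3x3) and "t" (3): a world point X has camera coordinates R X + t. Camera axes: x right, y down, z forward; pixel columns grow to the right and rows downward; lengths in mm; the calibration is good to about 2 mm. The wrist camera is an equidistant fisheye: a pixel r from the principal point sees the ray r / f radians off the axis. A picture is of the moment at which its call begins: read the wrist's pose just before it. camera_model takes no time and is no camera call; for the wrist camera it gives the pose at the moment of the call.
- close_job(): hands the job in; it is judged then, once.
The state is a dict: "time_s": time; "qpos": joint angles; "dq": joint speeds; "effort": joint torques, N m; "tool_pos": TCP position; "ee_rot": TCP orientation; "ft_force": force on the tool from outside, world axes, zero at the start; "torque": the same for the moment, N m; "opening": finger opening in mm; "grip_force": force on a finger pad.
Only numpy, scipy, OpenCV 4.12 (cv2) and the standard library are available. Lean on these libraries where they do the work, as an engineer would, in place of code of your own. Each camera call takes 0.05 s, during which the arm holds its last target. There are 200 camera calls.

## Working session

There is one attempt and no reset: what is moved stays moved. The work goes in short steps, Python scripts to look and compute and a tool call to move; the robot and the scene stay as the last step left them, time stands still between calls to the robot, and variables do not carry over. Pictures are saved under pics/ and viewed, at most 10 in all, crops included, and the job is handed in when it is done.

Besides the shell and the picture viewer there is one more tool, called after "Request:" by a JSON object that holds its "api" and its "payload", one argument or row to a line. arm_command: Moves the arm, as the interface text tells. Its arguments: {"type":"object","properties":{"steps":{"type":"array","items":{"type":"object","properties":{"twist":{"type":"array","items":{"type":"number"}},"linear":{"type":"array","items":{"type":"number"}},"gripper":{"type":"number"}}}}},"required":["steps"]}

```bash
mkdir -p pics
python3 - <<'E'
from workcell import *
import cv2,numpy as np
o=get_obs();print(o['time_s'],o['tool_pos'],o['ee_rot'],o['opening'])
for n in ['scene','top']:
    im=capture(n);cv2.imwrite(f'pics/{n}0.png',im[:,:,::-1])
    m=camera_model(n);print(n,np.round(m['mtx'],1).tolist(),np.round(m['R'],3).tolist(),np.round(m['t'],0))
E
```

```text
0.0 [ 211.48532722 -507.42260853  230.64933473] [-6.70591165e-04  9.80575207e-01  1.96142330e-01 -1.87178333e-05] 85.61832379308322
scene [[354.9, 0.0, 256.1], [0.0, 354.9, 188.9], [0.0, 0.0, 1.0]] [[-0.664, -0.748, 0.0], [-0.471, 0.418, -0.777], [0.581, -0.516, -0.63]] [375. 289. 917.]
top [[450.5, 0.0, 246.8], [0.0, 450.5, 193.1], [0.0, 0.0, 1.0]] [[0.011, -1.0, -0.006], [-0.984, -0.01, -0.176], [0.176, 0.008, -0.984]] [  12.  538. 1441.]
```

View pics/scene0.png

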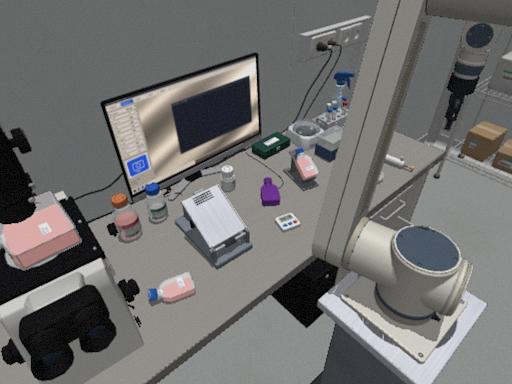

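View pics/top0.png

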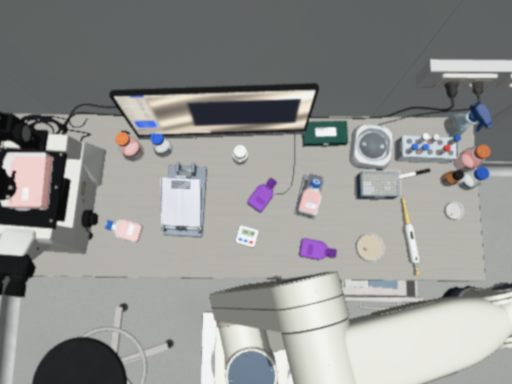

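The top view shows the tilt stand at about (184,200), with its catch end at the top (184,170). There are four flask-like things: pink at (311,197) on a grey slanted rest, pink at (125,230) flat by the microscope (the spare), and purple at (262,195) and (315,249) (look-alikes). The one at (311,197) is on the slanted rest with its cap uphill, so it is the one meant. I'll confirm that in an enlarged crop.

Run:
```python
import cv2,numpy as np
t=cv2.imread('pics/top0.png');s=cv2.imread('pics/scene0.png')
a=cv2.resize(t[155:245,150:216],None,fx=6,fy=6,interpolation=2)
b=cv2.resize(t[165:225,285:337],None,fx=7,fy=7,interpolation=2)
c=np.zeros((540,760+4,3),np.uint8);c[:540,:396]=a;c[:420,400:764]=b
cv2.imwrite('pics/crop_top.png',c)
d=cv2.resize(s[170:270,165:260],None,fx=5,fy=5,interpolation=2)
e=cv2.resize(s[135:195,280:330],None,fx=6,fy=6,interpolation=2)
c=np.zeros((500,780,3),np.uint8);c[:,:475]=d;c[:360,478:778]=e
cv2.imwrite('pics/crop_scene.png',c)
```

```text
(no output)
```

View pics/crop_top.png

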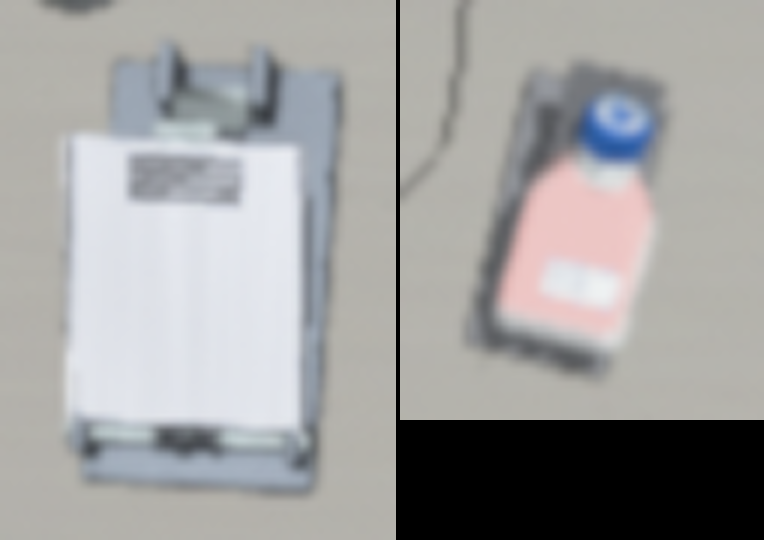

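View pics/crop_scene.png

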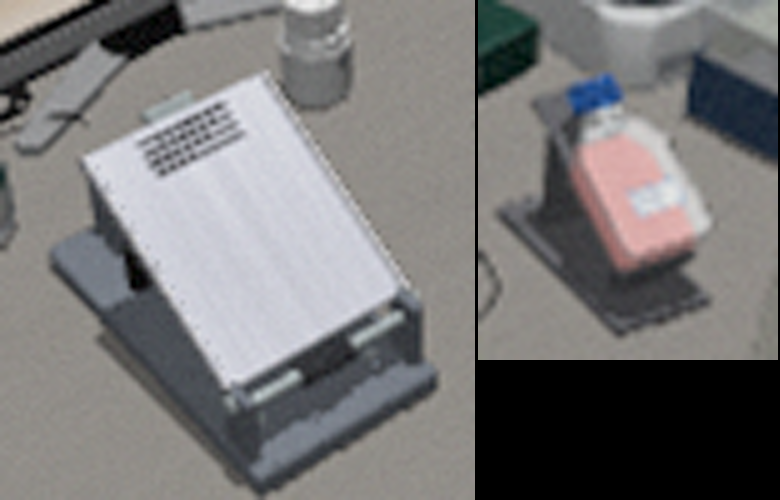

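The crops confirm that the pink flask sits on the slanted grey rest, blue cap uphill at top (314,182). The plate's press pad is at about top (180.5,184.5) / scene (203,197.5). Next I'll compute positions.

```bash
cat > h.py <<'E'
from workcell import *
import cv2,numpy as np
def ray(n,p,m=None):
    m=m or camera_model(n);d=m['R'].T@np.linalg.inv(m['mtx'])@np.r_[p,1];return -m['R'].T@m['t'],d/np.linalg.norm(d)
def onz(n,p,z):
    c,d=ray(n,p);return c+d*(z-c[2])/d[2]
def tri(a,b):
    (c1,d1),(c2,d2)=ray('top',a),ray('scene',b)
    s=np.linalg.lstsq(np.c_[d1,-d2],c2-c1,rcond=None)[0];p,q=c1+d1*s[0],c2+d2*s[1];return (p+q)/2,np.linalg.norm(p-q)
def proj(n,X):
    m=camera_model(n);x=m['mtx']@(m['R']@np.array(X)+m['t']);return x[:2]/x[2]
E
python3 - <<'E'
from h import *
np.set_printoptions(precision=1,suppress=True)
T=lambda u,v:(150+(u+.5)/6-.5,155+(v+.5)/6-.5); S=lambda u,v:(165+(u+.5)/5-.5,170+(v+.5)/5-.5)
F=lambda u,v:(285+(u-400+.5)/7-.5,165+(v+.5)/7-.5); G=lambda u,v:(280+(u-478+.5)/6-.5,135+(v+.5)/6-.5)
b=np.array([onz('top',T(*p),18) for p in [(112,62),(340,72),(313,490),(82,483)]])
print('base',b,b.mean(0));ax=(b[0]+b[1]-b[2]-b[3]);print('yaw',np.arctan2(ax[1],ax[0]),'len',np.linalg.norm(ax)/2,np.linalg.norm(b[0]-b[1]))
for k,a,s in [('pad',(185,179),(190,138)),('c1',(72,137),(85,160)),('c2',(300,145),(265,72)),('c3',(302,428),(408,295)),('c4',(78,425),(232,390))]:
    print(k,*tri(T(*a),S(*s)))
f=np.array([onz('top',F(*p),8) for p in [(535,70),(665,85),(600,375),(470,345)]])
print('foot',f,f.mean(0));ax=(f[0]+f[1]-f[2]-f[3]);print('yaw',np.arctan2(ax[1],ax[0]),np.linalg.norm(ax)/2,np.linalg.norm(f[0]-f[1]))
print('cap',*tri(F(617,120),G(600,88)))
print('label',*tri(F(580,284),G(656,197)))
# flask box hue mask in top
E
```

```text
base [[638.2 287.   18. ]
 [633.7 157.1  18. ]
 [396.4 165.6  18. ]
 [398.9 293.6  18. ]] [516.8 225.8  18. ]
yaw -0.031655339758113736 len 238.44252375594021 129.99866751544783
pad [548.4 224.7 129.5] 1.4771224479551357
c1 [569.  283.5 133.2] 2.700351133303108
c2 [563.1 162.  138. ] 7.459801390347203
c3 [424.8 166.7  54.8] 5.539792523814038
c4 [426.5 288.8  60.9] 0.15320827359337558
foot [[ 611.3 -176.3    8. ]
 [ 604.5 -239.5    8. ]
 [ 461.9 -205.8    8. ]
 [ 475.8 -143.6    8. ]] [ 538.4 -191.3    8. ]
yaw -0.23446258689593663 142.97028049597742 63.609334946160004
cap [ 562.8 -204.   106.6] 9.087311912308431
label [ 495.7 -189.4   68.2] 2.5407052595354584
```

Request:
{"api": "arm_command", "payload": {
  "steps": [
    {"twist": [0, 0, 0.1424], "linear": [0, 0, 0], "gripper": 0},
    {"twist": [0, 0, 0.1424], "linear": [0, 0, 0], "gripper": 0},
    {"twist": [0, 0, 0.1424], "linear": [0, 0, 0], "gripper": 0},
    {"linear": [0.0185, -0.0436, 0], "gripper": 0},
    {"linear": [0.0185, -0.0436, 0], "gripper": 0},
    {"linear": [0.0185, -0.0436, 0], "gripper": 0},
    {"linear": [0.0185, -0.0436, 0], "gripper": 0},
    {"linear": [0.0185, -0.0436, 0], "gripper": 0},
    {"linear": [0.0185, -0.0436, 0], "gripper": 0},
    {"linear": [0.0185, -0.0436, 0], "gripper": 0},
    {"linear": [0.0185, -0.0436, 0], "gripper": 0},
    {"linear": [0.0185, -0.0436, 0], "gripper": 0},
    {"linear": [0.0185, -0.0436, 0], "gripper": 0},
    {"linear": [0.0185, -0.0436, 0], "gripper": 0},
    {"linear": [0.0185, -0.0436, 0], "gripper": 0},
    {"linear": [0.0185, -0.0436, 0], "gripper": 0},
    {"linear": [0.0185, -0.0436, 0], "gripper": 0},
    {"linear": [0.0185, -0.0436, 0], "gripper": 0},
    {"linear": [0.0185, -0.0436, 0], "gripper": 0},
    {"linear": [0.0185, -0.0436, 0], "gripper": 0}
  ]
}}

```text
invalid input
```

Request:
{"api": "arm_command", "payload": {
  "steps": [
    {"twist": [0, 0, 0.1424], "linear": [0, 0, 0], "gripper": 0},
    {"twist": [0, 0, 0.1424], "linear": [0, 0, 0], "gripper": 0},
    {"twist": [0, 0, 0.1424], "linear": [0, 0, 0], "gripper": 0},
    {"twist": [0, 0, 0], "linear": [0.0185, -0.0436, 0], "gripper": 0},
    {"twist": [0, 0, 0], "linear": [0.0185, -0.0436, 0], "gripper": 0},
    {"twist": [0, 0, 0], "linear": [0.0185, -0.0436, 0], "gripper": 0},
    {"twist": [0, 0, 0], "linear": [0.0185, -0.0436, 0], "gripper": 0},
    {"twist": [0, 0, 0], "linear": [0.0185, -0.0436, 0], "gripper": 0},
    {"twist": [0, 0, 0], "linear": [0.0185, -0.0436, 0], "gripper": 0},
    {"twist": [0, 0, 0], "linear": [0.0185, -0.0436, 0], "gripper": 0},
    {"twist": [0, 0, 0], "linear": [0.0185, -0.0436, 0], "gripper": 0},
    {"twist": [0, 0, 0], "linear": [0.0185, -0.0436, 0], "gripper": 0},
    {"twist": [0, 0, 0], "linear": [0.0185, -0.0436, 0], "gripper": 0},
    {"twist": [0, 0, 0], "linear": [0.0185, -0.0436, 0], "gripper": 0},
    {"twist": [0, 0, 0], "linear": [0.0185, -0.0436, 0], "gripper": 0},
    {"twist": [0, 0, 0], "linear": [0.0185, -0.0436, 0], "gripper": 0},
    {"twist": [0, 0, 0], "linear": [0.0185, -0.0436, 0], "gripper": 0},
    {"twist": [0, 0, 0], "linear": [0.0185, -0.0436, 0], "gripper": 0},
    {"twist": [0, 0, 0], "linear": [0.0185, -0.0436, 0], "gripper": 0},
    {"twist": [0, 0, 0], "linear": [0.0185, -0.0436, 0], "gripper": 0}
  ]
}}

```text
time_s: 2.1
tool_pos: [546.6, 148.5, 234.5]
ee_rot: [-0.031, 0.999, 0.043, -0.002]
ft_force: [0.3, -0.8, -0.8]
opening: -0.4
grip_force: 0.0
```

Request:
{"api": "arm_command", "payload": {
  "steps": [
    {"twist": [0, 0, 0], "linear": [0, 0, 0], "gripper": 0},
    {"twist": [0, 0, 0], "linear": [0, 0, 0], "gripper": 0}
  ]
}}

```text
time_s: 2.3
tool_pos: [545.9, 147.5, 234.2]
ee_rot: [-0.03, 0.999, 0.042, -0.002]
ft_force: [-0.9, -0.3, -0.6]
opening: 0.1
grip_force: 0.0
```

```bash
cat >> h.py <<'E'
from scipy.spatial.transform import Rotation as Ro
def rot(): 
    w,x,y,z=get_obs()['ee_rot'];return Ro.from_quat([x,y,z,w])
def togo(X,yaw,tilt=0):
    o=get_obs();r=rot();g=Ro.from_euler('z',yaw)*Ro.from_euler('x',np.pi)*Ro.from_euler('y',tilt)
    print('pos',o['tool_pos'].round(1),'F',o['ft_force'].round(1),'t',o['time_s'],'open',round(o['opening'],1))
    print('lin(tool now)',(r.inv().apply(np.array(X)-o['tool_pos'])).round(1),'lin(goal frame)',(g.inv().apply(np.array(X)-o['tool_pos'])).round(1),'twist',(r.inv()*g).as_rotvec().round(4))
E
python3 -c "
from h import *
togo([547.6,224.8,165],-.032)"
```

```text
pos [545.9 147.5 234.2] F [-0.9 -0.3 -0.6] t 2.3 open 0.1
lin(tool now) [  8.4 -72.6  73.7] lin(goal frame) [ -0.8 -77.3  69.2] twist [-0.0605  0.006   0.1163]
```

Request:
{"api": "arm_command", "payload": {
  "steps": [
    {"twist": [-0.0605, 0.006, 0.1163], "linear": [0, 0, 0], "gripper": 0},
    {"twist": [0, 0, 0], "linear": [0, -0.0385, 0.0], "gripper": 0},
    {"twist": [0, 0, 0], "linear": [0, -0.0385, 0.02], "gripper": 0},
    {"twist": [0, 0, 0], "linear": [0, 0, 0.035], "gripper": 0},
    {"twist": [0, 0, 0], "linear": [0, 0, 0.014], "gripper": 0},
    {"twist": [0, 0, 0], "linear": [0, 0, 0], "gripper": 0}
  ]
}}

```text
time_s: 2.9
tool_pos: [544.5, 149.7, 167.2]
ee_rot: [-0.03, 0.999, 0.044, -0.003]
ft_force: [-0.5, -0.1, 0.6]
opening: -0.1
grip_force: 0.0
```

```bash
python3 -c "
from h import *
togo([547.6,224.8,133],-.032)
cv2.imwrite('pics/w1.png',capture('wrist')[:,:,::-1])"
```

```text
pos [544.5 149.7 167.2] F [-0.5 -0.1  0.6] t 2.9 open -0.1
lin(tool now) [  9.8 -72.3  38.7] lin(goal frame) [  0.7 -75.1  34.2] twist [-0.0607  0.0074  0.1203]
```

View pics/w1.png

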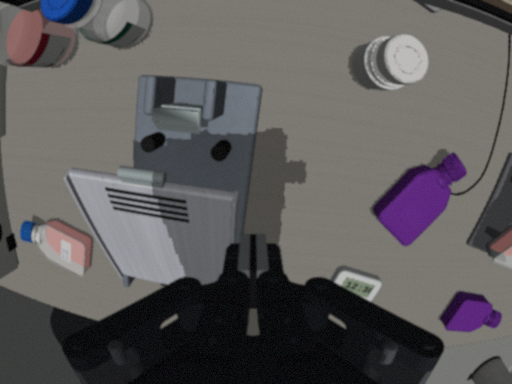

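The wrist view shows the raised plate with its pad at (147,203) and the catch at (178,115), upright behind it. The y moves and turns had no effect, so a joint may be at its limit.

```bash
python3 -c "
from h import *
print(get_obs()['qpos'].round(3))"
```

```text
[ 0.087  0.306 -0.074  1.193  0.061  3.141]
```

Joint 6 is at its limit (3.14). I'll use the half-turned hand instead.

Request:
{"api": "arm_command", "payload": {
  "steps": [
    {"twist": [0, 0, -0.149], "linear": [0, 0, 0], "gripper": 0},
    {"twist": [0, 0, -0.149], "linear": [0, 0, 0], "gripper": 0},
    {"twist": [0, 0, -0.149], "linear": [0, 0, 0], "gripper": 0},
    {"twist": [0, 0, -0.149], "linear": [0, 0, 0], "gripper": 0},
    {"twist": [0, 0, -0.149], "linear": [0, 0, 0], "gripper": 0},
    {"twist": [0, 0, -0.149], "linear": [0, 0, 0], "gripper": 0},
    {"twist": [0, 0, -0.149], "linear": [0, 0, 0], "gripper": 0},
    {"twist": [0, 0, -0.149], "linear": [0, 0, 0], "gripper": 0},
    {"twist": [0, 0, -0.149], "linear": [0, 0, 0], "gripper": 0},
    {"twist": [0, 0, -0.149], "linear": [0, 0, 0], "gripper": 0},
    {"twist": [0, 0, -0.149], "linear": [0, 0, 0], "gripper": 0},
    {"twist": [0, 0, -0.149], "linear": [0, 0, 0], "gripper": 0},
    {"twist": [0, 0, -0.149], "linear": [0, 0, 0], "gripper": 0},
    {"twist": [0, 0, -0.149], "linear": [0, 0, 0], "gripper": 0},
    {"twist": [0, 0, -0.149], "linear": [0, 0, 0], "gripper": 0},
    {"twist": [0, 0, -0.149], "linear": [0, 0, 0], "gripper": 0},
    {"twist": [0, 0, -0.149], "linear": [0, 0, 0], "gripper": 0},
    {"twist": [0, 0, -0.149], "linear": [0, 0, 0], "gripper": 0},
    {"twist": [0, 0, -0.149], "linear": [0, 0, 0], "gripper": 0},
    {"twist": [0, 0, 0], "linear": [0, 0, 0], "gripper": 0}
  ]
}}

```text
time_s: 4.95
tool_pos: [546.7, 149.9, 170.6]
ee_rot: [-0.005, 0.11, 0.993, 0.03]
ft_force: [-0.7, 0.2, 0.2]
opening: -0.1
grip_force: 0.0
```

```bash
python3 -c "
from h import *
togo([547.6,224.8,150],np.pi-.032)"
```

```text
pos [546.7 149.9 170.6] F [-0.7  0.2  0.2] t 4.95 open -0.1
lin(tool now) [15.1 72.  25.2] lin(goal frame) [ 1.5 74.9 20.6] twist [ 0.0603 -0.0106 -0.1878]
```

Request:
{"api": "arm_command", "payload": {
  "steps": [
    {"twist": [0.03, -0.005, -0.094], "linear": [0, 0, 0], "gripper": 0},
    {"twist": [0.03, -0.005, -0.094], "linear": [0, 0, 0], "gripper": 0},
    {"twist": [0, 0, 0], "linear": [0.001, 0.0375, 0], "gripper": 0},
    {"twist": [0, 0, 0], "linear": [0, 0.0375, 0], "gripper": 0},
    {"twist": [0, 0, 0], "linear": [0, 0, 0.02], "gripper": 0},
    {"twist": [0, 0, 0], "linear": [0, 0, 0], "gripper": 0}
  ]
}}

```text
time_s: 5.55
tool_pos: [546.8, 225.7, 147.9]
ee_rot: [-0.003, 0.018, 1.0, -0.0]
ft_force: [-1.0, -1.1, -0.3]
opening: -0.0
grip_force: 0.0
```

```bash
python3 -c "
from h import *
togo([547.6,224.8,150],np.pi-.032)"
```

```text
pos [546.8 225.7 147.9] F [-1.  -1.1 -0.3] t 5.55 open -0.0
lin(tool now) [-0.9 -0.9 -2.1] lin(goal frame) [-0.9 -0.9 -2.1] twist [-0.0007 -0.0051 -0.0042]
```

Request:
{"api": "arm_command", "payload": {
  "steps": [
    {"twist": [0, 0, 0], "linear": [0, 0, 0.012], "gripper": 0},
    {"twist": [0, 0, 0], "linear": [0, 0, 0.007], "gripper": 0},
    {"twist": [0, 0, 0], "linear": [-0.003, 0, 0.006], "gripper": 0},
    {"twist": [0, 0, 0], "linear": [-0.003, 0, 0.006], "gripper": 0},
    {"twist": [0, 0, 0], "linear": [-0.0025, 0, 0.0065], "gripper": 0},
    {"twist": [0, 0, 0], "linear": [-0.0025, 0, 0.0065], "gripper": 0},
    {"twist": [0, 0, 0], "linear": [-0.0018, 0, 0.0068], "gripper": 0},
    {"twist": [0, 0, 0], "linear": [-0.0017, 0, 0.0068], "gripper": 0},
    {"twist": [0, 0, 0], "linear": [-0.0011, 0, 0.0068], "gripper": 0},
    {"twist": [0, 0, 0], "linear": [-0.001, 0, 0.0068], "gripper": 0},
    {"twist": [0, 0, 0], "linear": [-0.0004, 0, 0.006], "gripper": 0},
    {"twist": [0, 0, 0], "linear": [0, 0, 0], "gripper": 0}
  ]
}}

```text
time_s: 6.75
tool_pos: [564.7, 224.5, 71.3]
ee_rot: [-0.001, 0.017, 1.0, -0.0]
ft_force: [-3.4, -1.8, 4.8]
opening: 0.2
grip_force: 2.4
```

```bash
python3 -c "
from h import *
togo([564.8,224.3,58],np.pi-.032)"
```

```text
pos [564.7 224.5  71.3] F [-3.4 -1.8  4.8] t 6.75 open 0.2
lin(tool now) [-0.2 -0.2 13.3] lin(goal frame) [-0.1 -0.2 13.3] twist [-0.0001 -0.0026 -0.0016]
```

Request:
{"api": "arm_command", "payload": {
  "steps": [
    {"twist": [0, 0, 0], "linear": [0, 0, 0.004], "gripper": 0},
    {"twist": [0, 0, 0], "linear": [0, 0, 0.004], "gripper": 0},
    {"twist": [0, 0, 0], "linear": [0, 0, 0.003], "gripper": 0},
    {"twist": [0, 0, 0], "linear": [0, 0, 0.0015], "gripper": 0},
    {"twist": [0, 0, 0], "linear": [0, 0, 0], "gripper": 0}
  ]
}}

```text
time_s: 7.25
tool_pos: [565.0, 224.5, 59.2]
ee_rot: [-0.001, 0.017, 1.0, 0.0]
ft_force: [-2.8, -2.9, 5.3]
opening: 0.3
grip_force: 2.8
```

Request:
{"api": "arm_command", "payload": {
  "steps": [
    {"twist": [0, 0, 0], "linear": [0, 0, 0.002], "gripper": 0},
    {"twist": [0, 0, 0], "linear": [0, 0, 0.0015], "gripper": 0},
    {"twist": [0, 0, 0], "linear": [0, 0, 0], "gripper": 0}
  ]
}}

```text
time_s: 7.55
tool_pos: [565.0, 224.6, 57.8]
ee_rot: [-0.0, 0.017, 1.0, 0.0]
ft_force: [-7.3, -5.0, 21.8]
opening: 0.1
grip_force: 10.9
```

It has reached the bottom stop. I'll lift off and look.

Request:
{"api": "arm_command", "payload": {
  "steps": [
    {"twist": [0, 0, 0], "linear": [0, 0, -0.003], "gripper": 0},
    {"twist": [0, 0, 0], "linear": [0, 0, -0.006], "gripper": 0},
    {"twist": [0, 0, 0], "linear": [0, 0, -0.02], "gripper": 0},
    {"twist": [0, 0, 0], "linear": [0, 0, -0.04], "gripper": 0},
    {"twist": [0, 0, 0], "linear": [0, 0, -0.045], "gripper": 1},
    {"twist": [0, 0, 0], "linear": [0, 0.045, -0.02], "gripper": 1},
    {"twist": [0, 0, 0], "linear": [0, -0.045, 0], "gripper": 1}
  ]
}}

```text
time_s: 8.25
tool_pos: [565.5, 235.5, 192.9]
ee_rot: [0.002, 0.01, 1.0, 0.003]
ft_force: [0.6, -2.1, -0.2]
opening: 43.3
grip_force: 0.0
```

Run:
```python
from h import *
w=capture('wrist')
t=capture('top');s=capture('scene')
cv2.imwrite('pics/w2.png',w[:,:,::-1])
c=np.zeros((560,800,3),np.uint8);c[:540,:396]=cv2.resize(t[155:245,150:216],None,fx=6,fy=6,interpolation=2)
c[:400,400:]=cv2.resize(s[170:270,165:265],None,fx=4,fy=4,interpolation=2)
cv2.imwrite('pics/level.png',c[:,:,::-1])
togo([564.8,224.3,58],np.pi-.032)
```

```text
pos [565.  224.8 189.8] F [-0.9 -0.2 -0.1] t 8.4 open 65.5
lin(tool now) [-1.000e-01 -6.000e-01  1.318e+02] lin(goal frame) [  0.2  -0.5 131.8] twist [ 0.0006 -0.002  -0.0011]
```

View pics/level.png

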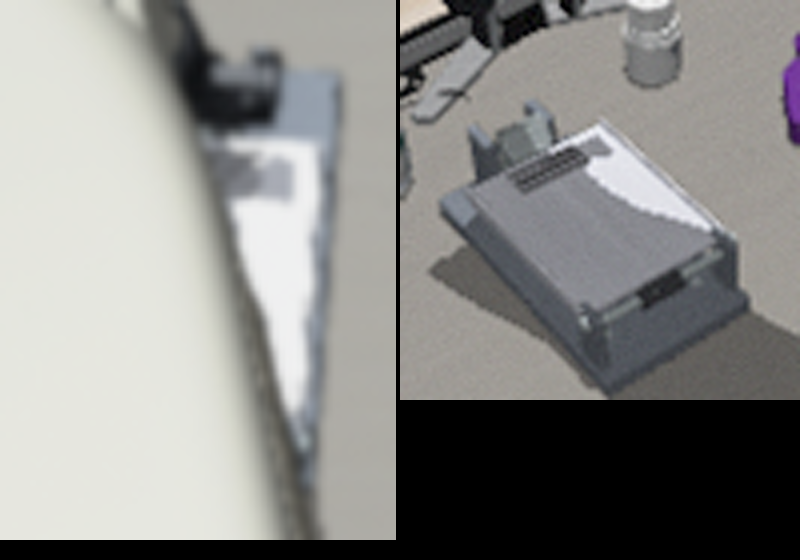

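The plate is down and stays level, with the catch engaged behind its end. On to the flask.

Request:
{"api": "arm_command", "payload": {
  "steps": [
    {"twist": [0, 0, 0], "linear": [0.0087, -0.0402, -0.002], "gripper": 1},
    {"twist": [0, 0, 0], "linear": [0.0087, -0.0402, -0.002], "gripper": 1},
    {"twist": [0, 0, 0], "linear": [0.0087, -0.0402, -0.002], "gripper": 1},
    {"twist": [0, 0, 0], "linear": [0.0087, -0.0402, -0.002], "gripper": 1},
    {"twist": [0, 0, 0], "linear": [0.0087, -0.0402, -0.002], "gripper": 1},
    {"twist": [0, 0, 0], "linear": [0.0087, -0.0402, 0], "gripper": 1},
    {"twist": [0, 0, 0], "linear": [0.0087, -0.0402, 0], "gripper": 1},
    {"twist": [0, 0, 0], "linear": [0.0087, -0.0402, 0], "gripper": 1},
    {"twist": [0, 0, 0], "linear": [0.0087, -0.0402, 0], "gripper": 1},
    {"twist": [0, 0, 0], "linear": [0.0087, -0.0402, 0], "gripper": 1},
    {"twist": [0, 0, 0], "linear": [0, 0, 0], "gripper": 1}
  ]
}}

```text
time_s: 9.5
tool_pos: [463.9, -178.4, 199.4]
ee_rot: [-0.001, 0.02, 1.0, -0.0]
ft_force: [1.0, 0.0, -0.2]
opening: 84.8
grip_force: 0.0
```

Run:
```python
from h import *
togo([465,-174,200],np.pi-.234,-.5236)
m=camera_model('wrist');w=capture('wrist');cv2.imwrite('pics/w3.png',w[:,:,::-1])
np.savez('w3.npz',**{k:m[k] for k in('mtx','R','t')});print(np.round(m['mtx'],1).tolist(),(-m['R'].T@m['t']).round(0))
```

```text
pos [ 463.9 -178.4  199.4] F [ 1.   0.  -0.2] t 9.5 open 84.8
lin(tool now) [-0.9  4.5 -0.6] lin(goal frame) [-0.3  4.6 -0.5] twist [ 0.0504 -0.5247  0.1907]
[[297.3, 0.0, 252.7], [0.0, 297.3, 189.4], [0.0, 0.0, 1.0]] [ 382. -175.  343.]
```

View pics/w3.png

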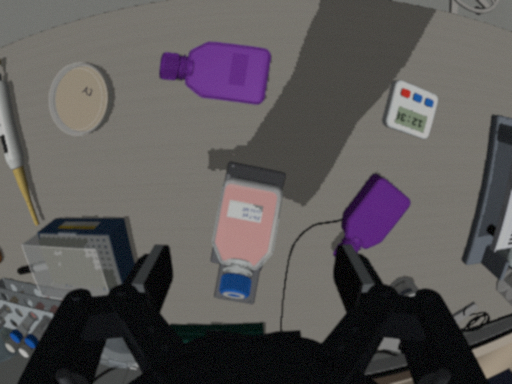

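The wrist view shows the pink flask on its rest: body (222–280, 182–265), label (246,210), cap (236,282), toe lip at (256,172). Next I'll project its outline into the rest frame.

Run:
```python
from h import *
np.set_printoptions(precision=1,suppress=True)
m=dict(np.load('w3.npz'));f=m['mtx'][0,0];pp=m['mtx'][:2,2]
def wr(p):
    v=np.array(p,float)-pp;r=np.hypot(*v);a=r/f;d=np.r_[v/r*np.sin(a),np.cos(a)];return -m['R'].T@m['t'],m['R'].T@d
def tr(p):
    return ray('top',p)
C=np.array([538.4,-191.3,62.]);yaw=-.234
c,s=np.cos(yaw),np.sin(yaw);u=np.array([.866*c,.866*s,.5]);v=np.array([-s,c,0]);n=np.cross(u,v)
def inplane(cd,h):
    o,d=cd;P=o+d*(((C+h*n-o)@n)/(d@n));return np.array([(P-C)@u,(P-C)@v])
for nm,img,fn,box in [('wrist',cv2.imread('pics/w3.png'),wr,(200,160,295,305)),('top',cv2.imread('pics/top0.png'),tr,(290,170,332,222))]:
    x0,y0,x1,y1=box;hsv=cv2.cvtColor(img[y0:y1,x0:x1],cv2.COLOR_BGR2HSV)
    H,S,V=cv2.split(hsv);pink=(((H<12)|(H>170))&(S>35)&(V>110)).astype(np.uint8);blue=((H>95)&(H<125)&(S>120)).astype(np.uint8)
    for k,mk,h in [('pink',pink,22),('cap',blue,32)]:
        nl,L,st,_=cv2.connectedComponentsWithStats(mk);i=1+st[1:,4].argmax()
        ys,xs=np.nonzero(L==i);q=np.array([inplane(fn((x+x0,y+y0)),h) for x,y in zip(xs,ys)])
        r=cv2.minAreaRect(q.astype(np.float32))
        # axis from row midpoints of body part
        print(nm,k,len(q),'min',np.percentile(q,1,0),'max',np.percentile(q,99,0),'mean',q.mean(0))
        if k=='pink':
            b=[(t,(q[(abs(q[:,0]-t)<3)][:,1].min()+q[(abs(q[:,0]-t)<3)][:,1].max())/2,np.ptp(q[(abs(q[:,0]-t)<3)][:,1])) for t in(-50,-40,-30,-20,-10,0,10)]
            b=np.array(b);print('   slope,off',np.polyfit(b[:,0],b[:,1],1),'width',b[:,2])
o1,d1=wr((236,284));print('tri label')
def tri2(a,b):
    (c1,d1),(c2,d2)=a,b;S=np.linalg.lstsq(np.c_[d1,-d2],c2-c1,rcond=None)[0];p,q=c1+d1*S[0],c2+d2*S[1];P=(p+q)/2-C;return np.array([P@u,P@v,P@n]),np.linalg.norm(p-q)
F=lambda a,b:(285+(a-400+.5)/7-.5,165+(b+.5)/7-.5)
print(tri2(wr((246,210)),tr(F(580,284))))
```

```text
wrist pink 3195 min [-58.  -30.5] max [15.8 22.7] mean [-19.5  -3.6]
   slope,off [-0.  -4.1] width [54.5 54.1 54.2 54.1 54.2 54.  46.9]
wrist cap 550 min [ 30.2 -18.1] max [49.9 10.3] mean [39.7 -3.9]
top pink 238 min [-51.2 -26.7] max [17.5 26.3] mean [-13.    2.3]
   slope,off [-0.3 -0.1] width [50.4 14.2 11.1 53.1 53.  52.9 48.8]
top cap 33 min [ 33.3 -15.4] max [49.  10.9] mean [40.7 -2.2]
tri label
(array([-33.9,  -6.4,  24. ]), np.float64(2.2248773360955996))
```

Request:
{"api": "arm_command", "payload": {
  "steps": [
    {"twist": [0.0126, -0.1312, 0.0477], "linear": [0, 0, 0], "gripper": 1},
    {"twist": [0.0126, -0.1312, 0.0477], "linear": [0, 0, 0], "gripper": 1},
    {"twist": [0.0126, -0.1312, 0.0477], "linear": [0, 0, 0], "gripper": 1},
    {"twist": [0.0126, -0.1312, 0.0477], "linear": [0, 0, 0], "gripper": 1},
    {"twist": [0, 0, 0], "linear": [0, 0, 0], "gripper": 1}
  ]
}}

```text
time_s: 10.05
tool_pos: [461.0, -170.9, 197.2]
ee_rot: [0.257, 0.111, 0.96, -0.028]
ft_force: [-1.3, -0.1, -1.3]
opening: 85.2
grip_force: 0.0
```

```bash
python3 -c "
from h import *
togo([523.9,-190.9,52.6],np.pi-.234,-.5236);print(get_obs()['qpos'].round(2))"
```

```text
pos [ 461.  -170.9  197.2] F [-1.3 -0.1 -1.3] t 10.05 open 85.2
lin(tool now) [ 15.1  -5.7 158.1] lin(goal frame) [ 15.3  -4.9 158.1] twist [ 0.0055 -0.0016  0.0026]
[-0.65 -0.13 -0.63  0.59  0.21 -0.37]
```

Align laterally first, then go down along the fingers, checking before the last part.

Request:
{"api": "arm_command", "payload": {
  "steps": [
    {"twist": [0.0055, -0.0016, 0.0026], "linear": [0.0153, -0.005, 0], "gripper": 1},
    {"twist": [0, 0, 0], "linear": [0, 0, 0.035], "gripper": 1},
    {"twist": [0, 0, 0], "linear": [0, 0, 0.04], "gripper": 1},
    {"twist": [0, 0, 0], "linear": [0, 0, 0.025], "gripper": 1},
    {"twist": [0, 0, 0], "linear": [0, 0, 0], "gripper": 1}
  ]
}}

```text
time_s: 10.55
tool_pos: [500.2, -187.6, 103.1]
ee_rot: [0.255, 0.111, 0.96, -0.03]
ft_force: [0.6, 0.8, 0.7]
opening: 85.4
grip_force: 0.0
```

```bash
python3 -c "
from h import *
togo([523.9,-190.9,52.6],np.pi-.234,-.5236)
cv2.imwrite('pics/w4.png',capture('wrist')[:,:,::-1])"
```

```text
pos [ 500.2 -187.6  103.1] F [0.6 0.8 0.7] t 10.55 open 85.4
lin(tool now) [ 4.4  2.3 55.7] lin(goal frame) [ 4.7  2.3 55.7] twist [ 0.0001 -0.005   0.0028]
```

View pics/w4.png

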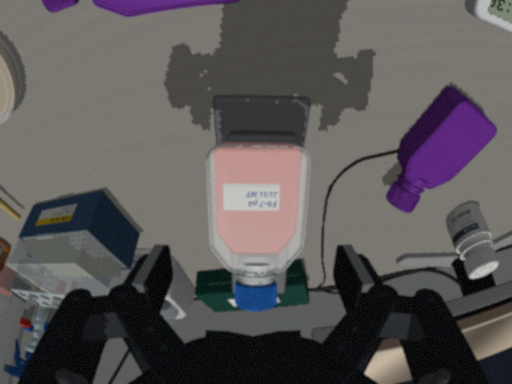

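The flask lies square between the open fingers, its axis at column 258 against a finger mid of about 253, which matches the computed +2 mm. Descend and grip.

Request:
{"api": "arm_command", "payload": {
  "steps": [
    {"twist": [0, 0, 0], "linear": [0.0045, 0.0023, 0.005], "gripper": 1},
    {"twist": [0, 0, 0], "linear": [0, 0, 0.02], "gripper": 1},
    {"twist": [0, 0, 0], "linear": [0, 0, 0.02], "gripper": 1},
    {"twist": [0, 0, 0], "linear": [0, 0, 0.0105], "gripper": 1},
    {"twist": [0, 0, 0], "linear": [0, 0, 0], "gripper": 1}
  ]
}}

```text
time_s: 11.1
tool_pos: [523.0, -191.4, 55.2]
ee_rot: [0.257, 0.112, 0.959, -0.031]
ft_force: [-0.3, 0.6, 0.1]
opening: 85.6
grip_force: 0.0
```

```bash
python3 -c "
from h import *
togo([523.9,-190.9,52.6],np.pi-.234,-.5236)"
```

```text
pos [ 523.  -191.4   55.2] F [-0.3  0.6  0.1] t 11.1 open 85.6
lin(tool now) [0.7 0.7 2.7] lin(goal frame) [0.7 0.7 2.7] twist [-0.002   0.0005  0.0021]
```

Request:
{"api": "arm_command", "payload": {
  "steps": [
    {"twist": [0, 0, 0], "linear": [0, 0.0006, 0.002], "gripper": 1},
    {"twist": [0, 0, 0], "linear": [0, 0, 0], "gripper": 0.3},
    {"twist": [0, 0, 0], "linear": [0, 0, 0], "gripper": 0.3},
    {"twist": [0, 0, 0], "linear": [0, 0, 0], "gripper": 0.3},
    {"twist": [0, 0, 0], "linear": [0, 0, 0], "gripper": 0.3},
    {"twist": [0, 0, 0], "linear": [0, 0, 0], "gripper": 0.3},
    {"twist": [0, 0, 0], "linear": [0, 0, 0], "gripper": 0.3}
  ]
}}

```text
time_s: 11.8
tool_pos: [523.9, -191.2, 54.9]
ee_rot: [0.258, 0.112, 0.959, -0.032]
ft_force: [-5.9, 1.6, 7.9]
opening: 59.0
grip_force: 61.9
```

Request:
{"api": "arm_command", "payload": {
  "steps": [
    {"twist": [0, 0, 0], "linear": [0, 0, -0.005], "gripper": 0.3},
    {"twist": [0, 0, 0], "linear": [0, 0, -0.015], "gripper": 0.3},
    {"twist": [0, 0, 0], "linear": [0, 0, -0.03], "gripper": 0.3},
    {"twist": [0, 0, 0], "linear": [0, 0, -0.035], "gripper": 0.3},
    {"twist": [0, 0, 0], "linear": [0, 0, -0.035], "gripper": 0.3},
    {"twist": [0, 0, 0], "linear": [0, 0, 0], "gripper": 0.3},
    {"twist": [0, 0.131, 0], "linear": [0, 0, -0.01], "gripper": 0.3},
    {"twist": [0, 0.131, 0], "linear": [0, 0, -0.01], "gripper": 0.3},
    {"twist": [0, 0.131, 0], "linear": [0, 0, -0.01], "gripper": 0.3},
    {"twist": [0, 0.131, 0], "linear": [0, 0, -0.01], "gripper": 0.3},
    {"twist": [0, 0, 0], "linear": [0, 0, 0], "gripper": 0.3}
  ]
}}

```text
time_s: 12.9
tool_pos: [455.3, -174.7, 194.7]
ee_rot: [-0.001, 0.116, 0.993, -0.001]
ft_force: [2.2, -0.7, -1.4]
opening: 59.2
grip_force: 65.1
```

Run:
```python
from h import *
np.set_printoptions(precision=1,suppress=True)
# refine stand from the top view, now clear
t=capture('top');s=capture('scene');cv2.imwrite('pics/top5.png',t[:,:,::-1]);cv2.imwrite('pics/scene5.png',s[:,:,::-1])
hsv=cv2.cvtColor(t,cv2.COLOR_RGB2HSV)[150:250,145:220];mk=((hsv[...,1]<40)&(hsv[...,2]>212)).astype(np.uint8)
mk=cv2.morphologyEx(mk,cv2.MORPH_CLOSE,np.ones((7,7)))
nl,L,st,ce=cv2.connectedComponentsWithStats(mk);i=1+st[1:,4].argmax();print(st[i])
ys,xs=np.nonzero(L==i);q=np.array([onz('top',(x+145,y+150),63)[:2] for x,y in zip(xs,ys)],np.float32)
r=cv2.minAreaRect(q);print(r)
c=np.zeros((540,800,3),np.uint8);c[:540,:396]=cv2.resize(t[155:245,150:216],None,fx=6,fy=6,interpolation=2)
c[:400,400:800]=cv2.resize(s[110:210,240:340],None,fx=4,fy=4,interpolation=2)
cv2.imwrite('pics/lift.png',c[:,:,::-1])
togo([508.8-16,226.5,150],np.pi-.032)
```

```text
[  17   27   41   50 1633]
((506.5351867675781, 227.96743774414062), (124.04959869384766, 161.02313232421875), 87.62274169921875)
pos [ 453.8 -173.8  193.6] F [-0.4  0.4 -1.9] t 13.0 open 58.6
lin(tool now) [ 54.6 398.6  42.6] lin(goal frame) [-26.2 401.4  43.6] twist [-0.   0.  -0.2]
```

View pics/lift.png

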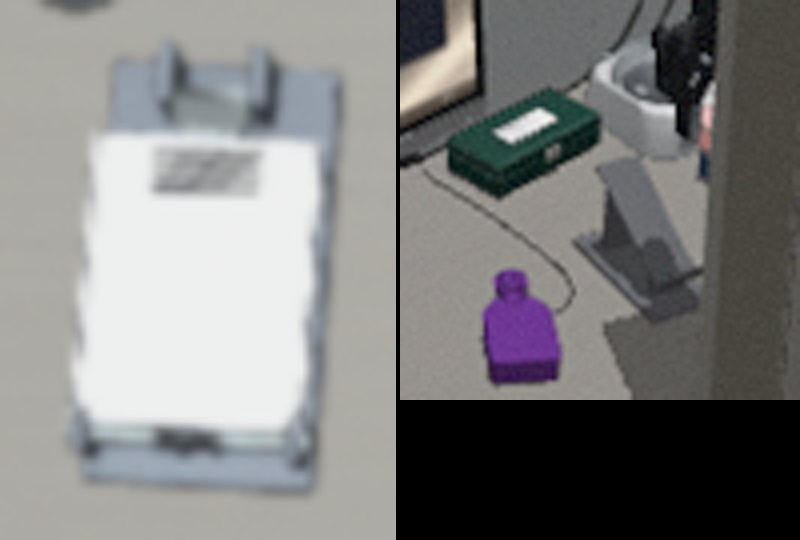

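The rest is empty and the flask is held. From the clear top view the plate's middle is about (507,227), yaw −0.036. Carry it over.

Request:
{"api": "arm_command", "payload": {
  "steps": [
    {"twist": [0, 0, -0.098], "linear": [0, 0, 0], "gripper": 0.3},
    {"twist": [0, 0, -0.098], "linear": [0, 0, 0], "gripper": 0.3},
    {"twist": [0, 0, 0], "linear": [-0.0026, 0.02, 0], "gripper": 0.3},
    {"twist": [0, 0, 0], "linear": [-0.0026, 0.04, 0], "gripper": 0.3},
    {"twist": [0, 0, 0], "linear": [-0.0026, 0.042, 0], "gripper": 0.3},
    {"twist": [0, 0, 0], "linear": [-0.0026, 0.042, 0], "gripper": 0.3},
    {"twist": [0, 0, 0], "linear": [-0.0026, 0.042, 0], "gripper": 0.3},
    {"twist": [0, 0, 0], "linear": [-0.0026, 0.042, 0], "gripper": 0.3},
    {"twist": [0, 0, 0], "linear": [-0.0026, 0.042, 0], "gripper": 0.3},
    {"twist": [0, 0, 0], "linear": [-0.0026, 0.042, 0], "gripper": 0.3},
    {"twist": [0, 0, 0], "linear": [-0.0026, 0.04, 0], "gripper": 0.3},
    {"twist": [0, 0, 0], "linear": [-0.0026, 0.03, 0], "gripper": 0.3},
    {"twist": [0, 0, 0], "linear": [0, 0.02, 0], "gripper": 0.3},
    {"twist": [0, 0, 0], "linear": [0, 0, 0], "gripper": 0.3},
    {"twist": [0, 0, 0], "linear": [0, 0, 0], "gripper": 0.3}
  ]
}}

```text
time_s: 14.5
tool_pos: [493.3, 226.6, 193.5]
ee_rot: [0.001, 0.018, 1.0, -0.001]
ft_force: [0.1, -0.0, -1.9]
opening: 59.0
grip_force: 65.1
```

```bash
python3 -c "
from h import *
togo([492.5,227.5,63],np.pi-.036)"
```

```text
pos [493.3 226.6 193.5] F [ 0.1 -0.  -1.9] t 14.5 open 59.0
lin(tool now) [  1.    1.2 130.5] lin(goal frame) [  0.8   0.9 130.5] twist [-0.0025  0.0015 -0.001 ]
```

Request:
{"api": "arm_command", "payload": {
  "steps": [
    {"twist": [-0.0025, 0.0015, 0], "linear": [0.0008, 0.001, 0.02], "gripper": 0.3},
    {"twist": [0, 0, 0], "linear": [0, 0, 0.04], "gripper": 0.3},
    {"twist": [0, 0, 0], "linear": [0, 0, 0.035], "gripper": 0.3},
    {"twist": [0, 0, 0], "linear": [0, 0, 0.018], "gripper": 0.3},
    {"twist": [0, 0, 0], "linear": [0, 0, 0.008], "gripper": 0.3},
    {"twist": [0, 0, 0], "linear": [0, 0, 0.004], "gripper": 0.3},
    {"twist": [0, 0, 0], "linear": [0, 0, 0], "gripper": 0.3},
    {"twist": [0, 0, 0], "linear": [0, 0, 0], "gripper": 0.3}
  ]
}}

```text
time_s: 15.3
tool_pos: [494.0, 227.7, 70.0]
ee_rot: [0.0, 0.019, 1.0, -0.0]
ft_force: [0.6, 0.3, -0.3]
opening: 59.2
grip_force: 65.1
```

Request:
{"api": "arm_command", "payload": {
  "steps": [
    {"twist": [0, 0, 0], "linear": [0, 0, 0.002], "gripper": 0.3},
    {"twist": [0, 0, 0], "linear": [0, 0, 0], "gripper": 0.3},
    {"twist": [0, 0, 0], "linear": [0, 0, 0], "gripper": 0.3}
  ]
}}

```text
time_s: 15.6
tool_pos: [493.5, 227.9, 67.1]
ee_rot: [-0.0, 0.019, 1.0, -0.0]
ft_force: [-0.0, -0.3, -1.6]
opening: 59.0
grip_force: 65.1
```

```bash
python3 -c "
from h import *
cv2.imwrite('pics/s6.png',cv2.resize(capture('scene')[160:270,160:270],None,fx=5,fy=5,interpolation=2)[:,:,::-1])
print(get_obs()['tool_pos'],get_obs()['ft_force'],get_obs()['torque'])"
```

```text
[493.48175392 227.90629312  67.07244704] [ 0.73859268  0.49606146 -2.37492041] [ 0.01043786 -0.01653402  0.01742535]
```

Still hanging free; continue down.

Request:
{"api": "arm_command", "payload": {
  "steps": [
    {"twist": [0, 0, 0], "linear": [0, 0, 0.002], "gripper": 0.3},
    {"twist": [0, 0, 0], "linear": [0, 0, 0.001], "gripper": 0.3},
    {"twist": [0, 0, 0], "linear": [0, 0, 0], "gripper": 0.3},
    {"twist": [0, 0, 0], "linear": [0, 0, 0], "gripper": 0.3}
  ]
}}

```text
time_s: 16.05
tool_pos: [493.4, 227.8, 63.8]
ee_rot: [-0.001, 0.019, 1.0, -0.0]
ft_force: [-0.4, 0.6, -1.4]
opening: 58.8
grip_force: 65.1
```

Request:
{"api": "arm_command", "payload": {
  "steps": [
    {"twist": [0, 0, 0], "linear": [0, 0, 0.001], "gripper": 0.3},
    {"twist": [0, 0, 0], "linear": [0, 0, 0], "gripper": 0.3},
    {"twist": [0, 0, 0], "linear": [0, 0, 0], "gripper": 0.3}
  ]
}}

```text
time_s: 16.35
tool_pos: [493.4, 227.8, 62.9]
ee_rot: [-0.0, 0.019, 1.0, -0.0]
ft_force: [1.2, -0.0, -1.4]
opening: 58.8
grip_force: 65.1
```

Request:
{"api": "arm_command", "payload": {
  "steps": [
    {"twist": [0, 0, 0], "linear": [0, 0, 0.001], "gripper": 0.3},
    {"twist": [0, 0, 0], "linear": [0, 0, 0], "gripper": 0.3},
    {"twist": [0, 0, 0], "linear": [0, 0, 0], "gripper": 0.3}
  ]
}}

```text
time_s: 16.65
tool_pos: [493.4, 227.8, 61.8]
ee_rot: [-0.001, 0.019, 1.0, -0.0]
ft_force: [-0.3, -0.6, -1.3]
opening: 58.9
grip_force: 65.2
```

Request:
{"api": "arm_command", "payload": {
  "steps": [
    {"twist": [0, 0, 0], "linear": [0, 0, 0.001], "gripper": 0.3},
    {"twist": [0, 0, 0], "linear": [0, 0, 0], "gripper": 0.3},
    {"twist": [0, 0, 0], "linear": [0, 0, 0], "gripper": 0.3}
  ]
}}

```text
time_s: 16.95
tool_pos: [493.4, 227.8, 61.3]
ee_rot: [-0.0, 0.019, 1.0, -0.0]
ft_force: [-3.4, -0.2, 6.3]
opening: 59.1
grip_force: 66.0
```

Contact. I'll let go and rise straight up.

Request:
{"api": "arm_command", "payload": {
  "steps": [
    {"twist": [0, 0, 0], "linear": [0, 0, -0.0005], "gripper": 0.3},
    {"twist": [0, 0, 0], "linear": [0, 0, 0], "gripper": 0.85},
    {"twist": [0, 0, 0], "linear": [0, 0, 0], "gripper": 0.85},
    {"twist": [0, 0, 0], "linear": [0, 0, 0], "gripper": 0.85},
    {"twist": [0, 0, 0], "linear": [0, 0, 0], "gripper": 0.85},
    {"twist": [0, 0, 0], "linear": [0, 0, -0.01], "gripper": 0.85},
    {"twist": [0, 0, 0], "linear": [0, 0, -0.03], "gripper": 0.85},
    {"twist": [0, 0, 0], "linear": [0, 0, -0.045], "gripper": 0.85},
    {"twist": [0, 0, 0], "linear": [0, 0, -0.045], "gripper": 0.85},
    {"twist": [0, 0, 0], "linear": [0, -0.045, 0], "gripper": 0.85},
    {"twist": [0, 0, 0], "linear": [0, -0.045, 0], "gripper": 0.85},
    {"twist": [0, 0, 0], "linear": [0, -0.045, 0], "gripper": 0.85},
    {"twist": [0, 0, 0], "linear": [0, -0.045, 0], "gripper": 0.85},
    {"twist": [0, 0, 0], "linear": [0, -0.045, 0], "gripper": 0.85},
    {"twist": [0, 0, 0], "linear": [0, -0.045, 0], "gripper": 0.85},
    {"twist": [0, 0, 0], "linear": [0, -0.045, 0], "gripper": 0.85},
    {"twist": [0, 0, 0], "linear": [0, 0, 0], "gripper": 0.85},
    {"twist": [0, 0, 0], "linear": [0, 0, 0], "gripper": 0.85}
  ]
}}

```text
time_s: 18.75
tool_pos: [481.5, -87.9, 192.1]
ee_rot: [-0.0, 0.02, 1.0, -0.0]
ft_force: [-0.5, 0.9, -0.8]
opening: 72.7
grip_force: 0.0
```

Run:
```python
from h import *
t=capture('top');s=capture('scene')
c=np.zeros((540,800,3),np.uint8);c[:540,:396]=cv2.resize(t[155:245,150:216],None,fx=6,fy=6,interpolation=2)
c[:400,400:]=cv2.resize(s[165:265,165:265],None,fx=4,fy=4,interpolation=2)
cv2.imwrite('pics/final.png',c[:,:,::-1]);print(get_obs()['time_s'],get_obs()['ft_force'])
```

```text
18.85 [-0.04660108 -0.84815556 -0.64856065]
```

View pics/final.png

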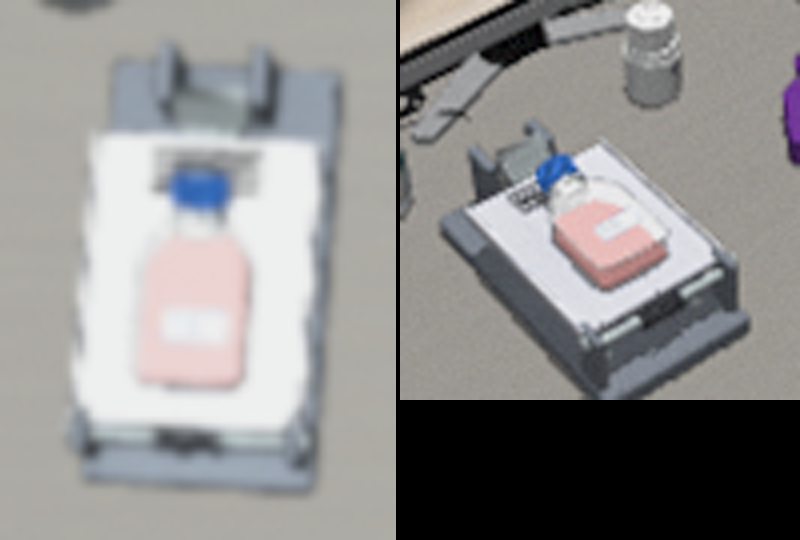

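The flask lies flat and centred lengthways between the rails, on the plate, which is still level.

```bash
python3 -c "
from workcell import *
print(close_job())"
```

```text
the job is handed in; nothing more can be done
None
```

The job is handed in after about 19 s of robot time: the plate is latched level, and the culture flask from the slanted rest lies flat and near the middle of it, lengthways between the rails, with the hand clear.

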